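# Take up a tray-trolley brake with the adjusting spoon

## Task

Take the flat-bladed adjusting spoon out of the wooden tool block and, working through the slot in the brake's backing plate, push the star wheel round tooth by tooth in the direction of the raised arrow until the brake shoe is firmly against the drum and the wheel will go no further. Work by feel and gently, without forcing the wheel or the plate (keep under 25 N). Then stand the spoon back, upright, in the hole it came from, and leave everything else where it is.

Things in the scene. Friction and masses are not known exactly. Their poses are not given: they have to be found in the camera images.
- brake: drum brake of a tray trolley, fixed to the bench, grey backing plate up: dark steel drum 176 mm across, rim 10 mm thick, 90 mm high; plate top 86 mm above the bench, plate 4 mm thick. Origin: centre of the underside, z up. x = the way the raised arrow points = the way the teeth under the slot must be pushed. y = towards the shoe window, an opening 56 mm wide from y = +42 mm to the rim
- slot (a point): centre of the access slot, at the plate's upper face, over the star wheel; slot 25 mm long along the brake's x, 16 mm wide along its y, right through the plate. The spoon's blade has about 10 mm free travel either side of the centre, then meets the slot's end. A blade tip 13 mm below this point engages the teeth well and clears the wheel's root by 3 mm; a stroke along the slot gives about one tooth
- axle (a point): centre of the steel star wheel, 32 mm straight below the slot point; axis along the brake's y. 10 teeth, 36 degrees (16 mm at the tips) apart, tip radius 26 mm, root radius 16 mm, teeth 4 mm thick, 9 mm long. Its angle is not measured: the blade may land on a tooth. Its mount gives 1 mm per 4 N downward. It turns at about 5 N at the blade and stays where it is left; 1 to 3 teeth are wanting; with the shoe on the drum it stops within 2 to 3 mm more
- shoe_face (a point): middle of the outer face of the brake shoe's lining, seen in the window, 76 mm above the brake's underside; it moves along the brake's +y by 1.5 mm per tooth and is 77.7 mm from the brake's origin along y when it bears on the drum (1.5 to 4.5 mm less at the start)
- spoon_grip (a point): middle of the adjusting spoon's black handle, on its centre line, 74 mm above the blade's tip; z up along the spoon, x across the blade's thickness, y across its width. Handle square-cut, 20 mm (x) by 18 mm (y), from 28 mm below to 30 mm above this point; steel collar 32 x 32 mm, 28 to 34 mm below it. About 0.12 kg. It stands in either hole of the tool block, collar on the block's top
- spoon_tip (a point): tip of the spoon's flat steel blade (4 mm thick in x, 10 mm wide in y, 40 mm long below the collar), 74 mm below the grip point; hidden in the block's hole at the start
- block: wooden tool block, fixed, 60 mm (x) by 130 mm (y), 50 mm high, origin at the centre of its underside; two oblong holes 14 mm (x) by 20 mm (y) at y = -34 and +34 mm, right through. A spoon standing in it has its grip point 84 mm above the bench
- drift_grip (a point): round drift with a round handle 20 mm across, round collar and round pin, standing in the other hole of the block, its top 116 mm above the bench; point at the middle of its handle. Leave it
- pot_a_mid (a point): clay pot 84 mm across, 75 mm high; point at its middle. Leave it
- pot_b_mid (a point): clay pot 84 mm across, 75 mm high; point at its middle. Leave it
- oiler_mid (a point): white plastic bottle 56 mm across, 130 mm high; point on its axis 60 mm up. Leave it
- spanner_grip (a point): steel spanner lying on the bench; point at its grip. Leave it
- bearing_mid (a point): steel bearing ring 60 mm across, 14 mm high, lying flat; point at its centre. Leave it
- cap_mid (a point): dark steel hub cap 68 mm across, 24 mm high; point at its centre. Leave it
There are look-alikes about, which are no part of the job. Leave any green or pink look-alike of the part that bears spoon_grip alone.

How it is judged:
On the way, in this order (a step that is already met when the one before it is completed fails the run):
1. the spoon's blade is in the slot, among the teeth (horizontal distance between spoon_grip and slot below 0.025 m and height (world z) of spoon_grip below 0.154 m), for 0.1 s.
2. the shoe bears on the drum (y of shoe_face in the frame of brake above 0.0773 m), for 0.2 s.
At the end, for the whole second after the job is handed in: The shoe's face is within 0.4 mm (about a quarter tooth) of bearing on the drum (over 77.3 mm from the brake's origin along its y), and the spoon stands released in its own hole of the block, within 15 mm of where it started and upright within 0.12 rad (y of shoe_face in the frame of brake above 0.0773 m and distance of spoon_grip from where it was at the start of the episode below 0.015 m and angle between spoon_grip's own z axis and vertical below 0.12 rad and contact force between the fingers and anything else below 0.2 N); the robot touches nothing.
It fails at once if the wheel or the plate is forced: more than 25 N between the spoon and the brake (plate, drum, star wheel and shoe together) (contact force between spoon and brake above 25 N).
It fails at once if the robot itself presses on the brake with more than 10 N (contact force between any of the arm, the fingers and brake above 10 N).
It fails at once if the star wheel or shoe is pushed with the fingers instead of the spoon (contact force between the fingers and starwheel above 0.5 N or contact force between the fingers and shoe above 0.5 N).
It fails at once if something else on the bench is moved more than 20 mm (distance of any of drift_grip, pot_a_mid, pot_b_mid, oiler_mid, spanner_grip, bearing_mid, cap_mid from where it was at the start of the episode above 0.02 m).
It also fails if it takes over 72 s, if anything falls off the work surface, if the arm or the gripper's body presses on something with over 40 N, if the wrist force passes 120 N, or if a joint passes its speed limit or range.

## Robot

A 7-joint arm with a two-finger parallel gripper is mounted at the origin on the work surface. World frame = base frame: x ahead of the robot, y to its left, z up, the work surface at z = 0. Lengths are in m, angles in rad, forces in N, time in s.
With the tool pointing down it reaches from about 0.425 to 0.875 m from the base axis. Payload 9.9 kg.
Tool frame: the origin (TCP) lies on the centre line of the jaws, within the pads' length; the fingertips stand 11 mm ahead of it and the grasp point (between the pads) lies 8 mm behind it; z points along the fingers, y is the direction in which the jaws open and shut (so a half turn about z gives the same grasp; the last joint's range is limited). The gripper opens to 85 mm and grips with 20 to 120 N. Pads are 22 mm wide; open, the fingers measure 114 mm over their backs; the gripper's body (76 mm by 85 mm) begins 54 mm behind the grasp point. The pads swing forward as they close: fully open they stand 13 mm farther back than shut.
Start: joints at [-1.2, 0.576, 0.025, 1.437, -0.015, 1.129, -0.057], TCP at [0.297, 0.606, 0.216] pointing down, gripper open.
Joint ranges: [-2.76, 2.76], [-0.34, 2.15], [-1.52, 1.57], [0.19, 2.46], [-1.09, 4.23], [0.17, 1.99], [-2.82, 2.82]. Speed limits (rad/s): [2.22, 2.22, 3.01, 3.01, 3.14, 3.14, 3.14].

## Interface

Orientations are given as a rotation vector (axis times angle).
In Python, from plant import bot gives the robot as it stands.
- The arm moves only by the tool step_arm, never from a script. Its argument "motion" is a list of rows, each a list of 3 entries, a list of its own where there are three numbers: the shift along the tool's x, y, z in cm, then the turn about the tool's z in rad, then the closure in counts, from 0 (fully open) to 255 (shut). In form: [[[dx, dy, dz], turn, jaw], ...]. A call has 1 to 10 rows; each row is the pose to reach, as a shift and turn from the pose commanded when the call began, along the tool's axes at that moment; what a row does not reach only later rows make up. A row lasts 1/8 s, in which the tool goes at most 62.5 mm and 10.7 degrees, less where a joint would pass 70% of its speed; a pose out of reach is approached as far as the arm can. A call with a gripper value outside its range is refused whole. The fingers move at their own pace and stop on an object; the grip force is fixed at half the most. Time passes only in rows, so rows that repeat a pose let the fingers close. It gives the time, the measured TCP pose, the force and the opening at its end, in the units of the state.
- bot.read_state(): the state, without advancing time (a new reading comes with each control period).
- bot.snapshot(name): name is "side" or "top"; returns a dict with "pixels" (400x640x3 uint8, red, green, blue), "z_map" (400x640 float32, m along the optical axis (not along the pixel's ray), 0 where there is no reading), "fx", "fy", "cx", "cy" (pixels), "D" ([k1, k2, p1, p2, k3] as OpenCV has them; the pictures are not rectified), "R" (3x3) and "t" (3): a world point X has camera coordinates R X + t. Camera axes: x right, y down, z forward; pixel columns grow to the right and rows downward; lengths in m; the calibration is good to about 2 mm. A picture is of the moment at which its call begins.
- bot.finish_job(): hands the job in, once; it reports no verdict.
The state is a dict: "clock": time; "qpos": joint angles; "dq": joint speeds; "joint_efforts": joint torques, N m; "position": TCP position; "tool_rot": TCP orientation; "contact_force": force on the tool from outside, world axes, zero at the start; "ft_torque": the same for the moment, N m; "gripper_width": opening from 0.0 (shut) to 1.0 (fully open).
Only numpy, scipy, OpenCV 4.12 (cv2) and the standard library are available. Lean on these libraries where they do the work, as an engineer would, in place of code of your own. Each camera call takes 0.05 s, during which the arm holds its last target.

## Working session

There is one attempt and no reset: what is moved stays moved. The work goes in short steps, Python scripts to look and compute and a tool call to move; the robot and the scene stay as the last step left them, time stands still between calls to the robot, and variables do not carry over. Pictures are saved under pics/ and viewed, and the job is handed in when it is done.

Besides the shell and the picture viewer there is one more tool, called after "Call:" as name(argument=value, ...) on one line, values as JSON. step_arm: Moves the arm, as the interface text tells. Its arguments: {"type":"object","properties":{"motion":{"type":"array","items":{"type":"array"}}},"required":["motion"]}

```bash
ls; mkdir -p pics; python3 - <<'E'
from plant import bot
import cv2,numpy as np
s=bot.read_state();print(s)
for n in("side","top"):
    d=bot.snapshot(n);cv2.imwrite(f"pics/{n}0.png",d["pixels"][:,:,::-1]);np.savez(f"{n}0.npz",**d)
    print(n,d["fx"],d["fy"],d["cx"],d["cy"],d["D"],d["R"],d["t"])
E
```

```text
pics
{'clock': 0.0, 'qpos': array([-1.1997962 ,  0.57655704,  0.02483616,  1.43793239, -0.01501581,
        1.12897304, -0.05650688]), 'dq': array([ 0.00053592, -0.00120155, -0.00079457,  0.00103851,  0.00028049,
       -0.0004558 ,  0.00045925]), 'joint_efforts': array([-1.44612757e-03, -7.65767455e+01,  2.25034006e+00, -2.85965377e+01,
        1.54478982e-02,  1.25947525e-02, -3.28089300e-05]), 'position': array([0.29629062, 0.60595638, 0.21481712]), 'tool_rot': array([-7.08145953e-01, -3.06042043e+00,  2.60187662e-03]), 'contact_force': array([ 0.39110442,  0.56788413, -0.42754704]), 'ft_torque': array([-0.04662161,  0.02668728,  0.00389472]), 'gripper_width': 1.0033762952609315}
side 443.94029668210936 443.94029668210936 326.41169560611286 208.780279298971 [-0.05009035  0.          0.          0.          0.        ] [[-0.97933269 -0.20196445 -0.01085542]
 [-0.08412062  0.45553812 -0.8862329 ]
 [ 0.18393259 -0.86700368 -0.46311274]] [0.53778869 0.10341462 1.05231421]
top 451.2557447718772 451.2557447718772 317.14386539491807 202.59903826431812 [-0.10048242  0.          0.          0.          0.        ] [[ 0.01669621 -0.99967887  0.01906263]
 [-0.99746416 -0.01797237 -0.06886399]
 [ 0.06918448 -0.01786453 -0.99744392]] [0.03396904 0.56413419 1.28341023]
```

View pics/side0.png

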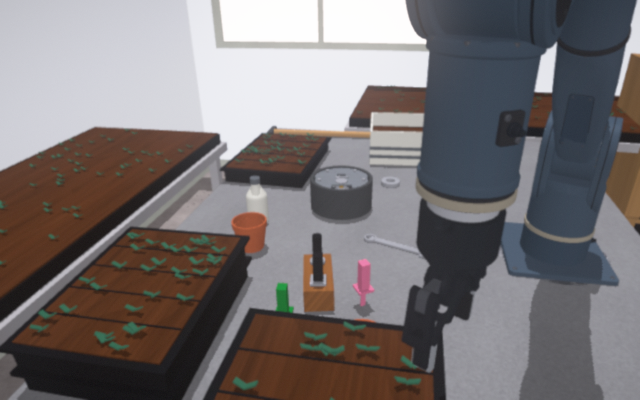

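View pics/top0.png

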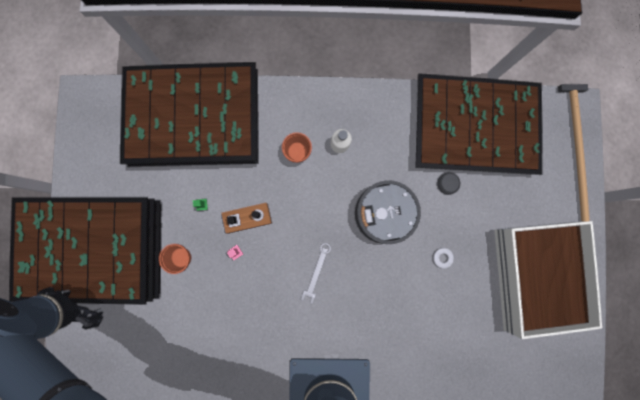

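The top view shows the block at about (246,217) with two dark tools at (233,220) and (257,214). There is a green look-alike at (200,204) and a pink one at (235,253). The brake is at (387,212), with its window on the left, at (369,215).

```bash
python3 - <<'E'
import cv2,numpy as np
a=cv2.imread("pics/top0.png");b=cv2.imread("pics/side0.png")
c=lambda im,x,y,w,h,W,H:cv2.resize(im[y:y+h,x:x+w],(W,H),interpolation=cv2.INTER_CUBIC)
cv2.imwrite("pics/crop1.png",np.hstack([c(a,210,185,70,60,400,343),c(a,350,177,75,70,368,343)]))
cv2.imwrite("pics/crop2.png",np.hstack([c(b,270,225,110,95,400,345),c(b,300,160,85,75,391,345)]))
E
```

```text
(no output)
```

View pics/crop1.png

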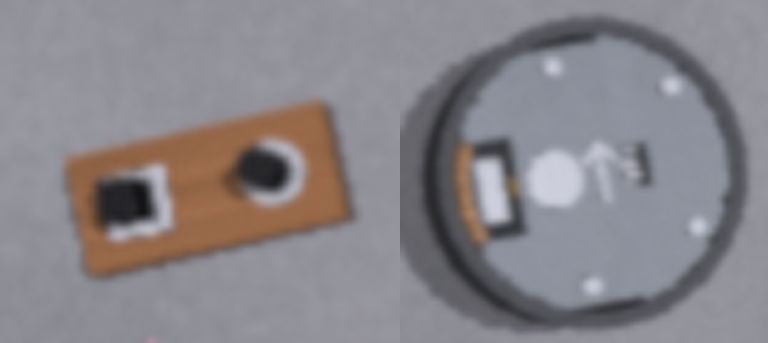

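View pics/crop2.png

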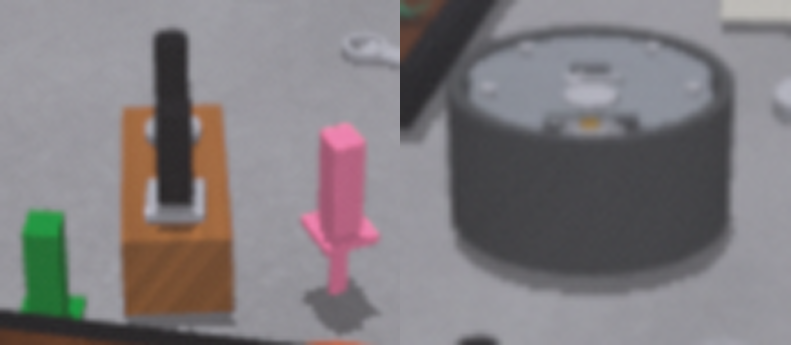

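Candidates for the spoon, with pixels in the top picture:
- Dark square handle with a square collar, (233,220).
- Dark round drift with a round collar, (257,214).
- Green look-alike, (200,204).
- Pink look-alike, (235,253).

I choose the square one at (233,220). The close crop confirms its square handle and collar. Next I measure positions.

```bash
cat > h.py <<'E'
import cv2,numpy as np
def load(n,f=None): 
    return dict(np.load(f or f"{n}0.npz"))
def K(d): return np.array([[d["fx"],0,d["cx"]],[0,d["fy"],d["cy"]],[0,0,1.]],float)
def rays(d,uv):
    u=cv2.undistortPoints(np.array(uv,float).reshape(-1,1,2),K(d),d["D"].astype(float)).reshape(-1,2)
    return np.c_[u,np.ones(len(u))]
def onplane(d,uv,z):
    r=rays(d,uv)@d["R"]; c=-d["R"].T@d["t"]
    return c+r*((z-c[2])/r[:,2])[:,None]
def cloud(d):
    v,u=np.mgrid[0:400,0:640]
    r=rays(d,np.c_[u.ravel(),v.ravel()])
    X=(r*d["z_map"].reshape(-1,1)-d["t"])@d["R"]
    X[d["z_map"].ravel()==0]=np.nan
    return X.reshape(400,640,3)
def proj(d,X):
    rv=cv2.Rodrigues(d["R"].astype(float))[0]
    return cv2.projectPoints(np.array(X,float).reshape(-1,3),rv,d["t"].astype(float),K(d),d["D"].astype(float))[0].reshape(-1,2)
E
python3 - <<'E'
from h import *
for n in("top","side"):
    d=load(n);C=cloud(d);hsv=cv2.cvtColor(d["pixels"],cv2.COLOR_RGB2HSV)
    # block top
    m=(C[...,2]>.035)&(C[...,2]<.065)&(abs(C[...,0]-.5)<.5)
    m&=(hsv[...,0]<20)&(hsv[...,1]>120)
    box=(slice(185,250),slice(205,285)) if n=="top" else (slice(225,325),slice(295,345))
    mm=np.zeros_like(m);mm[box]=m[box]
    P=C[mm];print(n,"block",P.shape,np.nanmedian(P,0))
    r=cv2.minAreaRect(P[:,:2].astype(np.float32));print(r)
    # handle
    box=(slice(205,232),slice(215,245)) if n=="top" else (slice(225,300),slice(300,335))
    m=(C[...,2]>.105)&(C[...,2]<.122);mm=np.zeros_like(m);mm[box]=m[box]
    P=C[mm];print(n,"handle top",P.shape,np.mean(P,0),P.min(0),P.max(0))
    # brake top
    box=(slice(170,255),slice(345,430)) if n=="top" else (slice(160,225),slice(300,385))
    m=(C[...,2]>.08)&(C[...,2]<.1);mm=np.zeros_like(m);mm[box]=m[box]
    P=C[mm];print("brake",P.shape,np.median(P,0));r=cv2.minEnclosingCircle(P[:,:2].astype(np.float32));print(r)
    m=(C[...,2]>.08)&(C[...,2]<.0875);
E
```

```text
top block (530, 3) [0.51429821 0.24078057 0.0493791 ]
((0.5150948762893677, 0.24349616467952728), (0.05558621138334274, 0.12721195816993713), 13.879138946533203)
top handle top (54, 3) [0.50773428 0.27722089 0.11205613] [0.49808913 0.26788206 0.10518932] [0.51724747 0.28576175 0.11622255]
brake (2795, 3) [ 0.53839976 -0.15591361  0.08644891]
((0.5370066165924072, -0.15220817923545837), 0.08797120302915573)
side block (693, 3) [0.50705789 0.27897199 0.04957513]
((0.5156154036521912, 0.24922090768814087), (0.05597948655486107, 0.12914180755615234), 14.053516387939453)
side handle top (177, 3) [0.51498621 0.25241241 0.11241406] [0.49772038 0.2029174  0.10502093] [0.5348095  0.29062109 0.11749124]
brake (1372, 3) [ 0.53728968 -0.14368248  0.08661514]
((0.5361230373382568, -0.15016041696071625), 0.0910145491361618)
```

```bash
python3 - <<'E'
from h import *
def ortho(d,cx,cy,z,half,s,n):
    # image up=+x, left=+y
    i=np.linspace(half,-half,n)
    Y,X=np.meshgrid(cy+i,cx-(-i)) 
    P=np.c_[X.ravel(),Y.ravel(),np.full(X.size,z)]
    uv=proj(d,P).reshape(n,n,2).astype(np.float32)
    im=cv2.remap(cv2.cvtColor(d["pixels"],cv2.COLOR_RGB2BGR),uv[...,0],uv[...,1],cv2.INTER_CUBIC)
    for k in range(-9,10):
        q=int((half-k*.02)/(2*half)*(n-1))
        if 0<=q<n: 
            cv2.line(im,(q,0),(q,n),(0,255,255) if k==0 else (90,90,0),1);cv2.line(im,(0,q),(n,q),(0,255,255) if k==0 else (90,90,0),1)
    return im
t,s=load("top"),load("side")
cv2.imwrite("pics/ob.png",np.hstack([ortho(d,.537,-.152,.087,.1,1,400) for d in(t,s)]))
cv2.imwrite("pics/oh.png",np.hstack([ortho(t,.5077,.2772,.114,.04,1,400),ortho(t,.5077,.2772,.056,.04,1,400)]))
E
```

```text
(no output)
```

View pics/ob.png

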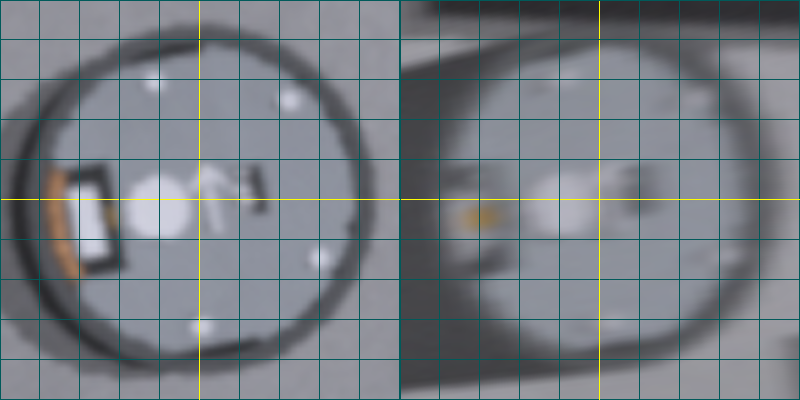

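View pics/oh.png

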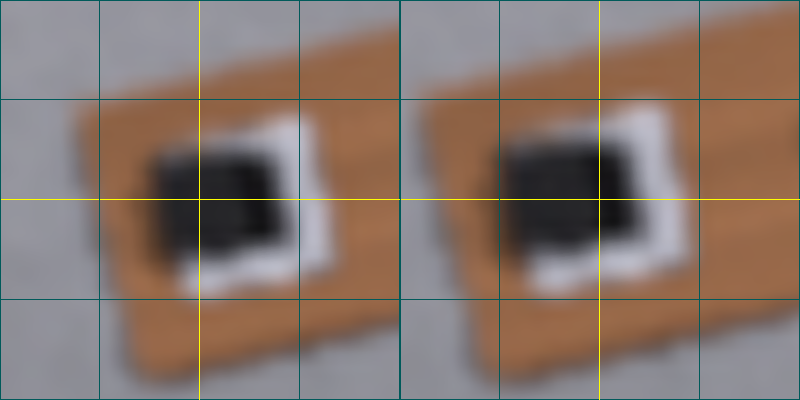

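```bash
cat >> h.py <<'E'
from scipy.spatial.transform import Rotation as Ro
def plan(bot,target,yaw_deg=None):
    s=bot.read_state();R=Ro.from_rotvec(s["tool_rot"]).as_matrix()
    d=R.T@(np.array(target)-s["position"])*100
    yy=np.degrees(np.arctan2(R[1,1],R[0,1]))
    out=f"clock {s['clock']:.2f} pos {s['position'].round(4)} tooly_yaw {yy:.2f} shift_cm {d.round(2)} tilt_deg {np.degrees(np.arccos(-R[2,2])):.2f} F {s['contact_force'].round(2)} w {s['gripper_width']:.3f}"
    if yaw_deg is not None:
        e=(yy-yaw_deg+90)%180-90; out+=f" turn {np.radians(e):.3f}"
    print(out)
E
python3 - <<'E'
from h import *
from plant import bot
plan(bot,[.5075,.2773,.20],12.5)
d=load("top");C=cloud(d);print(-d["R"].T@d["t"], C[250:257,232:239][...,:].reshape(-1,3)[::6].round(3))
hsv=cv2.cvtColor(d["pixels"],cv2.COLOR_RGB2HSV)
m=(hsv[...,0]>150)&(hsv[...,0]<178)&(hsv[...,1]>80);P=C[m];print("pink",np.nanmin(P,0),np.nanmax(P,0))
m=(hsv[...,0]>50)&(hsv[...,0]<70)&(hsv[...,1]>180);m[:, :190]=0;m[:,210:]=0;P=C[m];print("green",np.nanmin(P,0),np.nanmax(P,0))
# zoom ortho slot
def ortho(d,cx,cy,z,half,n):
    i=np.linspace(half,-half,n);Y,X=np.meshgrid(cy+i,cx+i)
    uv=proj(d,np.c_[X.ravel(),Y.ravel(),np.full(X.size,z)]).reshape(n,n,2).astype(np.float32)
    return cv2.remap(cv2.cvtColor(d["pixels"],cv2.COLOR_RGB2BGR),uv[...,0],uv[...,1],cv2.INTER_CUBIC)
im=ortho(d,.542,-.175,.086,.03,600)
for k in range(0,600,50): cv2.line(im,(k,0),(k,8),(0,0,255),1);cv2.line(im,(0,k),(8,k),(0,0,255),1)
cv2.imwrite("pics/slot.png",im)
E
```

```text
clock 0.10 pos [0.2963 0.606  0.2149] tooly_yaw 63.95 shift_cm [-33.41 -20.25   1.52] tilt_deg 0.08 F [-0.82 -0.5  -0.89] w 1.002 turn 0.898
[0.47334441 0.06702447 1.31833072] [[0.426 0.272 0.102]
 [0.424 0.264 0.045]
 [0.422 0.264 0.065]
 [0.42  0.263 0.087]
 [0.418 0.264 0.101]
 [0.416 0.266 0.105]
 [0.413 0.269 0.102]
 [0.41  0.272 0.101]
 [0.408 0.263 0.05 ]]
pink [0.39839878 0.25311346 0.0403353 ] [0.43532831 0.29283966 0.10910222]Traceback (most recent call last):
  File "<stdin>", line 7, in <module>
    res = np.fmin.reduce(a, axis=axis, out=out, **kwargs)
ValueError: zero-size array to reduction operation fmin which has no identity
```

```bash
cat >> h.py <<'E'
def ortho(d,cx,cy,z,half,n):
    i=np.linspace(half,-half,n);Y,X=np.meshgrid(cy+i,cx+i,indexing="xy");
    uv=proj(d,np.c_[X.ravel(),Y.ravel(),np.full(X.size,z)]).reshape(n,n,2).astype(np.float32)
    return cv2.remap(cv2.cvtColor(d["pixels"],cv2.COLOR_RGB2BGR),uv[...,0],uv[...,1],cv2.INTER_CUBIC)
E
python3 - <<'E'
from h import *
d=load("top")
# check ortho orientation: row->x
im=ortho(d,.542,-.175,.086,.03,600)
for k in range(0,600,50): cv2.line(im,(k,0),(k,8),(0,0,255),1);cv2.line(im,(0,k),(8,k),(0,0,255),1)
cv2.imwrite("pics/slot.png",im)
E
```

```text
(no output)
```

View pics/slot.png

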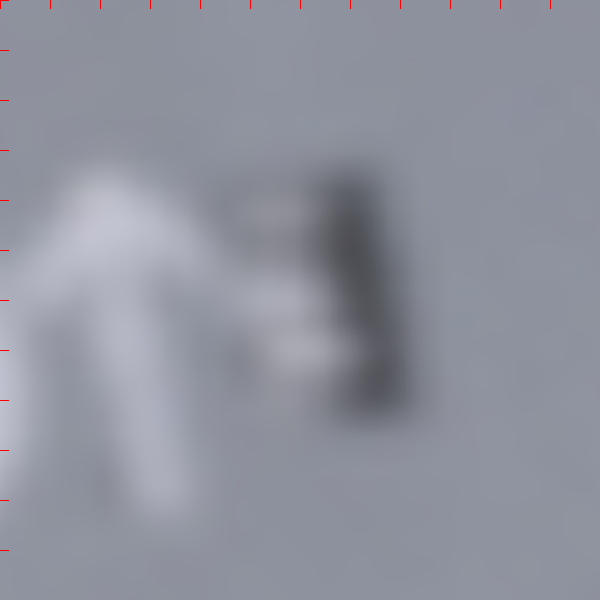

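Call:
step_arm(motion=[[[-4.8,-2.9,0],0.15,90],[[-9.6,-5.8,0],0.3,90],[[-14.4,-8.7,0],0.45,90],[[-19.2,-11.6,0],0.6,90],[[-24,-14.5,0],0.75,90],[[-28.8,-17.4,0],0.9,90],[[-33.4,-20.2,0],0.9,90],[[-33.4,-20.2,2],0.9,90],[[-33.4,-20.2,2],0.9,90]])

```text
clock: 1.23
position: [0.507, 0.2775, 0.1944]
tool_rot: [-1.969, -2.446, 0.005]
contact_force: [-0.4, 0.4, 0.4]
gripper_width: 0.639
```

The slot centre is near (0.541, -0.177) and the brake's yaw is about 10°. The gripper is now over the spoon, so I lower it and grip.

Call:
step_arm(motion=[[[0,0,4],0,90],[[0,0,8],0,90],[[0,0,11],0,90],[[0,0,12.2],0,90],[[0,0,12.2],0,90],[[0,0,12.2],0,150],[[0,0,12.2],0,255],[[0,0,12.2],0,255],[[0,0,12.2],0,255],[[0,0,12.2],0,255]])

```text
clock: 2.48
position: [0.5085, 0.2785, 0.0749]
tool_rot: [1.969, 2.447, 0.003]
contact_force: [-0.2, -1.0, 6.8]
gripper_width: 0.22
```

```bash
python3 - <<'E'
from h import *
from plant import bot
plan(bot,[.5075,.2773,.20],12.5)
ims=[]
for n in("side","top"):
    d=bot.snapshot(n); np.savez(f"{n}1.npz",**d); uv=proj(d,[[.5075,.2773,.084]])[0].astype(int);print(uv)
    c=d["pixels"][max(uv[1]-50,0):uv[1]+50,uv[0]-65:uv[0]+65,::-1];ims.append(cv2.resize(c,(400,int(400*c.shape[0]/c.shape[1])),interpolation=cv2.INTER_CUBIC))
cv2.imwrite("pics/g1.png",np.hstack(ims))
E
```

```text
clock 2.48 pos [0.5085 0.2785 0.0749] tooly_yaw 12.37 shift_cm [ -0.09  -0.1  -12.51] tilt_deg 0.12 F [-0.17 -1.01  6.79] w 0.220 turn -0.002
[318 266]
[231 219]
```

View pics/g1.png

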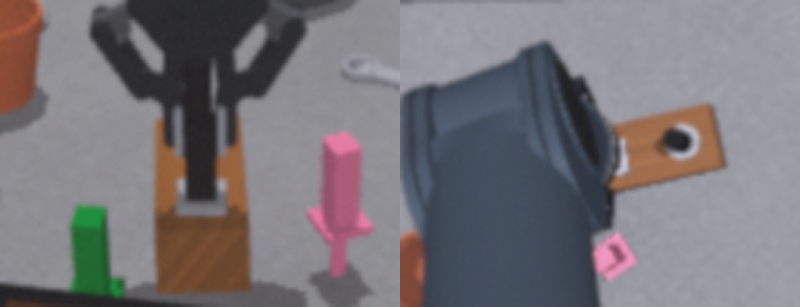

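The side crop shows the jaws closed on the black handle at crop (200,130). The collar is still on the block, and pink and green are untouched. Now I lift.

Call:
step_arm(motion=[[[0,0,-0.5],0,255],[[0,0,-1.5],0,255],[[0,0,-4],0,255],[[0,0,-8],0,255],[[0,0,-12],0,255],[[0,0,-16],0,255],[[0,0,-16],0,255],[[0,0,-16],0,255]])

```text
clock: 3.58
position: [0.5073, 0.2781, 0.2334]
tool_rot: [-1.969, -2.448, 0.001]
contact_force: [0.1, 0.5, -1.1]
gripper_width: 0.218
```

```bash
python3 - <<'E'
from h import *
from plant import bot
plan(bot,[.541,-.177,.25],10)
ims=[]
for n in("side",):
    d=bot.snapshot(n); np.savez(f"{n}2.npz",**d); uv=proj(d,[[.5075,.2773,.2]])[0].astype(int);print(uv)
    c=d["pixels"][max(uv[1]-70,0):uv[1]+80,uv[0]-80:uv[0]+80,::-1];ims.append(cv2.resize(c,(640,int(640*c.shape[0]/c.shape[1])),interpolation=cv2.INTER_CUBIC))
cv2.imwrite("pics/g2.png",np.hstack(ims))
E
```

```text
clock 3.58 pos [0.5073 0.2781 0.2334] tooly_yaw 12.39 shift_cm [-45.17  -6.47  -1.66] tilt_deg 0.04 F [ 0.08  0.55 -1.07] w 0.218 turn 0.042
[316 214]
```

View pics/g2.png

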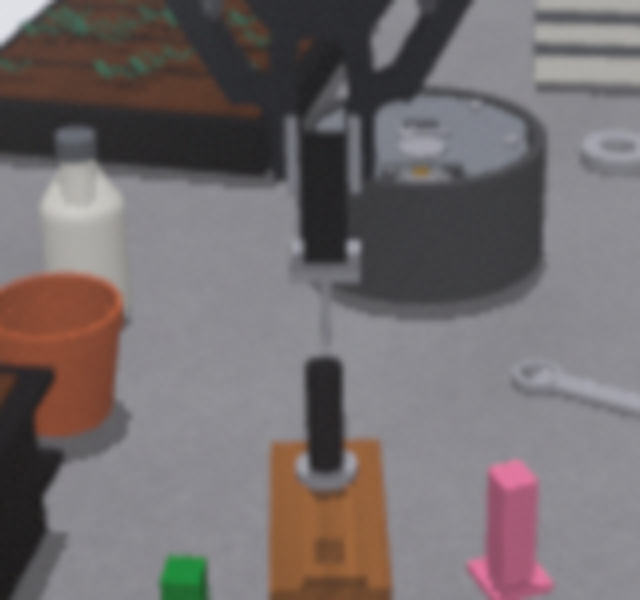

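Call:
step_arm(motion=[[[-5,-0.7,0],0.01,255],[[-11,-1.6,0],0.02,255],[[-17,-2.4,0],0.03,255],[[-23,-3.3,0],0.04,255],[[-29,-4.2,0],0.04,255],[[-35,-5,0],0.04,255],[[-40.5,-5.8,0],0.04,255],[[-45.2,-6.5,0],0.04,255],[[-45.2,-6.5,3],0.04,255],[[-45.2,-6.5,6],0.04,255]])

```text
clock: 4.88
position: [0.5404, -0.1779, 0.1717]
tool_rot: [-2.019, -2.405, 0.002]
contact_force: [-0.6, 1.0, -1.9]
gripper_width: 0.218
```

```bash
python3 - <<'E'
from h import *
from plant import bot
d=load("side","side2.npz")
for z in(.160,.165,.168,.172): print(z,proj(d,[[.5075,.278,z]]))
plan(bot,[.541,-.177,.165],10)
ims=[]
for n in("side","top"):
    d=bot.snapshot(n); np.savez(f"{n}3.npz",**d); uv=proj(d,[[.541,-.177,.1]])[0].astype(int);print(uv)
    y0=max(uv[1]-40,0);x0=uv[0]-50;print(x0,y0)
    c=d["pixels"][y0:uv[1]+50,x0:uv[0]+50,::-1];ims.append(cv2.resize(c,(400,360),interpolation=cv2.INTER_CUBIC))
cv2.imwrite("pics/g3.png",np.hstack(ims))
E
```

```text
0.16 [[317.26990617 233.13204053]]
0.165 [[317.21501082 230.82594404]]
0.168 [[317.18193667 229.4359991 ]]
0.172 [[317.13767725 227.57536276]]
clock 4.88 pos [ 0.5404 -0.1779  0.1717] tooly_yaw 9.99 shift_cm [0.08 0.08 0.67] tilt_deg 0.11 F [-0.62  1.05 -1.9 ] w 0.218 turn -0.000
[341 169]
291 129
[398 210]
348 170
```

View pics/g3.png

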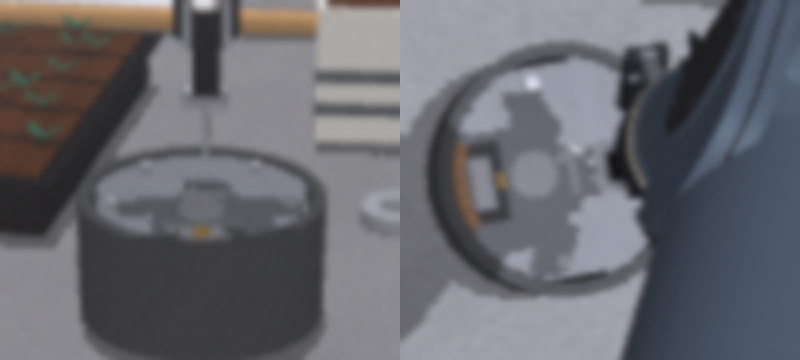

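```bash
python3 - <<'E'
from h import *
d=load("side","side3.npz")
print(proj(d,[[.5404,-.1779,.1065]]), proj(d,[[.5414,-.1768,.086]]))
y0,y1,x0,x1=155,195,320,370
c=d["pixels"][y0:y1,x0:x1,::-1];a=cv2.resize(c,None,fx=8,fy=8,interpolation=cv2.INTER_CUBIC)
d0=load("side");b=cv2.resize(d0["pixels"][y0:y1,x0:x1,::-1],None,fx=8,fy=8,interpolation=cv2.INTER_CUBIC)
yw=np.radians(10)
def slot(c,w):
    ex=np.array([np.cos(yw),np.sin(yw),0]);ey=np.array([-np.sin(yw),np.cos(yw),0])
    return [c+sx*.0125*ex+sy*w*ey for sx,sy in((1,1),(1,-1),(-1,-1),(-1,1))]
q=proj(d0,slot(np.array([.5414,-.1768,.086]),.008));q=((q-[x0,y0])*8+3.5).astype(np.int32)
b2=b.copy();cv2.polylines(b2,[q],True,(0,0,255),1)
cv2.imwrite("pics/s3.png",np.vstack([np.hstack([a,b]),np.hstack([b2,b2*0])])[:600])
t=load("top");x0,y0,x1,y1=380,195,415,225
b=cv2.resize(t["pixels"][y0:y1,x0:x1,::-1],None,fx=14,fy=14,interpolation=cv2.INTER_CUBIC);b2=b.copy()
q=proj(t,slot(np.array([.5414,-.1768,.086]),.008));q=((q-[x0,y0])*14+6.5).astype(np.int32);cv2.polylines(b2,[q],True,(0,0,255),1)
cv2.imwrite("pics/t3.png",cv2.resize(np.hstack([b,b2]),(800,343)))
E
```

```text
[[341.7118785 167.3019275]] [[341.26511092 174.10029176]]
```

View pics/s3.png

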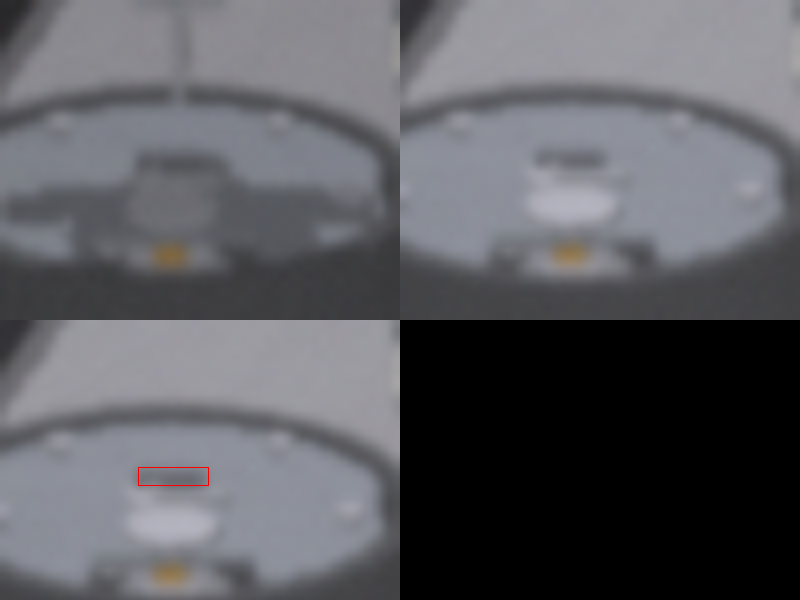

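View pics/t3.png

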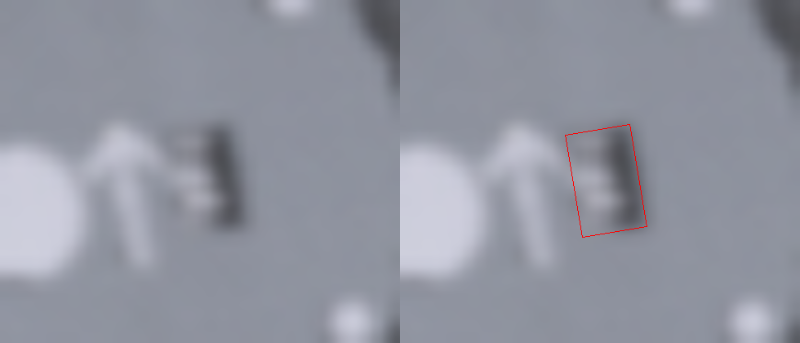

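The side view puts the blade's tip at about (342,167), right above the slot at about (341,175). The top view is mostly hidden by the arm. I lower towards the start end of the slot by feel.

Call:
step_arm(motion=[[[0.15,-0.5,0],0,255],[[0.15,-0.5,1.2],0,255],[[0.15,-0.5,1.8],0,255],[[0.15,-0.5,2.1],0,255],[[0.15,-0.5,2.4],0,255],[[0.15,-0.5,2.5],0,255]])

```text
clock: 5.72
position: [0.5361, -0.1766, 0.1486]
tool_rot: [-2.018, -2.408, 0.0]
contact_force: [-0.9, -0.6, -1.1]
gripper_width: 0.222
```

Call:
step_arm(motion=[[[0,0,0],0,255],[[0,0,0],0,255]])

```text
clock: 5.98
position: [0.5361, -0.1766, 0.1488]
tool_rot: [2.017, 2.408, 0.0]
contact_force: [-0.6, 0.6, -1.4]
gripper_width: 0.221
```

Call:
step_arm(motion=[[[0,0,0.2],0,255],[[0,0,0.4],0,255],[[0,0,0.4],0,255]])

```text
clock: 6.35
position: [0.5359, -0.1766, 0.1445]
tool_rot: [-2.017, -2.408, 0.0]
contact_force: [-0.1, -0.3, -0.7]
gripper_width: 0.219
```

Call:
step_arm(motion=[[[0,0,0.2],0,255],[[0,0,0.35],0,255],[[0,0,0.35],0,255]])

```text
clock: 6.72
position: [0.5362, -0.1768, 0.1417]
tool_rot: [2.017, 2.407, 0.001]
contact_force: [-2.5, 1.0, 6.7]
gripper_width: 0.224
```

The blade has landed on a tooth: 7 N upward, nudging it back. I lift, shift back and go down again.

Call:
step_arm(motion=[[[0,0,-0.4],0,255],[[0,-0.35,-0.4],0,255],[[0,-0.35,-0.1],0,255],[[0,-0.35,0.1],0,255],[[0,-0.35,0.1],0,255]])

```text
clock: 7.35
position: [0.5325, -0.1771, 0.1398]
tool_rot: [-2.017, -2.408, 0.0]
contact_force: [0.1, -0.6, -1.7]
gripper_width: 0.218
```

Call:
step_arm(motion=[[[0,0,0.1],0,255],[[0,0,0.15],0,255],[[0,0.2,0.15],0,255],[[0,0.4,0.15],0,255],[[0,0.4,0.15],0,255]])

```text
clock: 7.98
position: [0.5356, -0.1767, 0.1384]
tool_rot: [-2.017, -2.407, 0.002]
contact_force: [-4.7, -1.1, -0.3]
gripper_width: 0.22
```

Call:
step_arm(motion=[[[0,0.15,0],0,255],[[0,0.3,0],0,255],[[0,0.3,0],0,255]])

```text
clock: 8.35
position: [0.5396, -0.176, 0.1388]
tool_rot: [2.017, 2.408, 0.0]
contact_force: [-4.6, -1.6, 1.8]
gripper_width: 0.222
```

The wheel is turning at about 5 N, as described. I carry on with the stroke.

Call:
step_arm(motion=[[[0,0.2,0],0,255],[[0,0.4,0],0,255],[[0,0.5,0],0,255],[[0,0.5,0],0,255]])

```text
clock: 8.85
position: [0.5446, -0.175, 0.1387]
tool_rot: [2.017, 2.408, 0.0]
contact_force: [-4.3, 0.0, 1.4]
gripper_width: 0.218
```

Call:
step_arm(motion=[[[0,0.2,0],0,255],[[0,0.4,0],0,255],[[0,0.4,0],0,255]])

```text
clock: 9.22
position: [0.5484, -0.1743, 0.1385]
tool_rot: [-2.017, -2.408, 0.0]
contact_force: [-4.9, -0.3, -1.0]
gripper_width: 0.219
```

Call:
step_arm(motion=[[[0,0.15,0],0,255],[[0,0.15,0],0,255],[[0,-0.2,0],0,255],[[0,-0.2,-1.0],0,255],[[0,-0.8,-1.1],0,255],[[0,-1.55,-1.1],0,255],[[0,-1.55,-0.8],0,255],[[0,-1.55,-0.6],0,255],[[0,-1.55,-0.4],0,255],[[0,-1.55,-0.4],0,255]])

```text
clock: 10.48
position: [0.533, -0.1771, 0.1423]
tool_rot: [-2.017, -2.408, 0.001]
contact_force: [-0.4, -0.3, -0.7]
gripper_width: 0.224
```

Call:
step_arm(motion=[[[0,0,0.2],0,255],[[0,0,0.4],0,255],[[0,0,0.4],0,255]])

```text
clock: 10.85
position: [0.533, -0.1771, 0.1385]
tool_rot: [-2.017, -2.408, 0.0]
contact_force: [0.1, 0.3, -1.1]
gripper_width: 0.223
```

Call:
step_arm(motion=[[[0,0.2,0],0,255],[[0,0.4,0],0,255],[[0,0.4,0],0,255]])

```text
clock: 11.22
position: [0.5361, -0.1766, 0.1385]
tool_rot: [-2.017, -2.407, 0.002]
contact_force: [-4.1, -2.4, -0.5]
gripper_width: 0.223
```

Call:
step_arm(motion=[[[0,0.2,0],0,255],[[0,0.4,0],0,255],[[0,0.4,0],0,255]])

```text
clock: 11.6
position: [0.5411, -0.1757, 0.1387]
tool_rot: [2.017, 2.408, 0.0]
contact_force: [-3.6, -0.7, 0.5]
gripper_width: 0.22
```

Call:
step_arm(motion=[[[0,0.2,0],0,255],[[0,0.4,0],0,255],[[0,0.4,0],0,255]])

```text
clock: 11.98
position: [0.5451, -0.175, 0.1386]
tool_rot: [2.017, 2.408, 0.0]
contact_force: [-4.5, -0.4, 0.9]
gripper_width: 0.223
```

Call:
step_arm(motion=[[[0,0.2,0],0,255],[[0,0.3,0],0,255],[[0,0.3,0],0,255]])

```text
clock: 12.35
position: [0.5478, -0.1745, 0.1385]
tool_rot: [-2.017, -2.408, 0.0]
contact_force: [-4.8, -1.1, -1.5]
gripper_width: 0.222
```

No stop yet, so I finish this stroke and start a third.

Call:
step_arm(motion=[[[0,0.2,0],0,255],[[0,0.2,0],0,255],[[0,-0.15,0],0,255],[[0,-0.15,-1.0],0,255],[[0,-0.8,-1.1],0,255],[[0,-1.5,-1.1],0,255],[[0,-1.5,-0.8],0,255],[[0,-1.5,-0.5],0,255],[[0,-1.5,-0.4],0,255],[[0,-1.5,-0.4],0,255]])

```text
clock: 13.6
position: [0.5331, -0.1771, 0.1424]
tool_rot: [-2.017, -2.408, 0.0]
contact_force: [0.5, -0.1, -1.3]
gripper_width: 0.221
```

Call:
step_arm(motion=[[[0,0,0.2],0,255],[[0,0,0.4],0,255],[[0,0,0.4],0,255]])

```text
clock: 13.98
position: [0.533, -0.1771, 0.1385]
tool_rot: [-2.017, -2.408, 0.0]
contact_force: [0.8, 0.4, -1.9]
gripper_width: 0.22
```

Call:
step_arm(motion=[[[0,0.2,0],0,255],[[0,0.4,0],0,255],[[0,0.4,0],0,255]])

```text
clock: 14.35
position: [0.5362, -0.1767, 0.1385]
tool_rot: [-2.017, -2.407, 0.002]
contact_force: [-4.3, -0.5, 0.3]
gripper_width: 0.222
```

Call:
step_arm(motion=[[[0,0.2,0],0,255],[[0,0.3,0],0,255],[[0,0.3,0],0,255]])

```text
clock: 14.72
position: [0.5397, -0.176, 0.1387]
tool_rot: [-2.017, -2.408, 0.001]
contact_force: [-4.1, -1.8, 0.7]
gripper_width: 0.22
```

Call:
step_arm(motion=[[[0,0.2,0],0,255],[[0,0.3,0],0,255],[[0,0.3,0],0,255]])

```text
clock: 15.1
position: [0.5406, -0.1759, 0.1383]
tool_rot: [-2.016, -2.405, 0.004]
contact_force: [-10.2, -1.8, 3.7]
gripper_width: 0.217
```

Call:
step_arm(motion=[[[0,0.2,0],0,255],[[0,0.3,0],0,255],[[0,0.3,0],0,255]])

```text
clock: 15.48
position: [0.5421, -0.1756, 0.1379]
tool_rot: [-2.016, -2.402, 0.007]
contact_force: [-14.1, -3.3, 3.7]
gripper_width: 0.221
```

The force climbs steeply here (10, then 14 N) well short of the slot's end, so the shoe is bearing. One more gentle 1 mm to confirm it, hold, then release.

Call:
step_arm(motion=[[[0,0.1,0],0,255],[[0,0.1,0],0,255],[[0,0.1,0],0,255]])

```text
clock: 15.85
position: [0.5424, -0.1755, 0.1378]
tool_rot: [-2.015, -2.402, 0.008]
contact_force: [-15.4, -2.5, 4.6]
gripper_width: 0.219
```

It moved only 0.3 mm for the last 1 mm commanded, at 15.6 N, so it has stopped. I back off, lift out and look.

Call:
step_arm(motion=[[[0,-0.3,0],0,255],[[0,-0.9,0],0,255],[[0,-0.9,0],0,255],[[0,-0.9,-1],0,255],[[0,-0.9,-3],0,255],[[0,-0.9,-7],0,255],[[0,-0.9,-9.5],0,255],[[0,-0.9,-9.5],0,255]])

```text
clock: 16.85
position: [0.5397, -0.1766, 0.2362]
tool_rot: [2.014, 2.405, 0.004]
contact_force: [0.8, 0.2, -1.7]
gripper_width: 0.221
```

```bash
python3 - <<'E'
from h import *
from plant import bot
plan(bot,[.5073,.2781,.2334],12.4)
d=bot.snapshot("side");np.savez("side4.npz",**d)
d0=load("side");x0,x1,y0,y1=285,385,120,220
f=lambda d:cv2.resize(d["pixels"][y0:y1,x0:x1,::-1],(400,400),interpolation=cv2.INTER_CUBIC)
cv2.imwrite("pics/s4.png",np.hstack([f(d0),f(d)]))
E
```

```text
clock 16.85 pos [ 0.5397 -0.1766  0.2362] tooly_yaw 10.11 shift_cm [45.33  4.79  0.22] tilt_deg 0.30 F [ 0.76  0.24 -1.73] w 0.221 turn -0.040
```

View pics/s4.png

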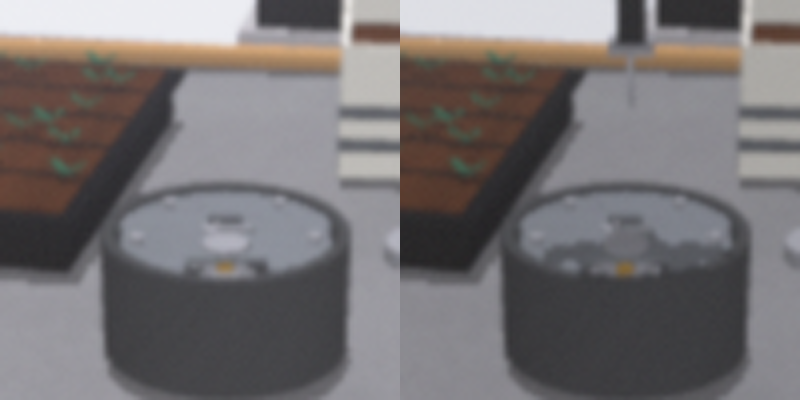

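The spoon hangs straight in the jaws, with its tip at crop (632,105). The shoe's orange spot sits slightly lower (nearer the rim) than before. I carry it back over its hole.

Call:
step_arm(motion=[[[5,0.5,0],-0.01,255],[[11,1.1,0],-0.02,255],[[17,1.8,0],-0.03,255],[[23,2.4,0],-0.04,255],[[29,3,0],-0.04,255],[[35,3.7,0],-0.04,255],[[40.5,4.3,0],-0.04,255],[[45.3,4.8,0],-0.04,255],[[45.3,4.8,0],-0.04,255],[[45.3,4.8,0],-0.04,255]])

```text
clock: 18.15
position: [0.5056, 0.2775, 0.2326]
tool_rot: [1.969, 2.448, -0.003]
contact_force: [-0.0, -0.1, -1.4]
gripper_width: 0.219
```

```bash
python3 - <<'E'
from h import *
from plant import bot
plan(bot,[.5073,.2781,.2334],12.4)
d=bot.snapshot("top");np.savez("top5.npz",**d)
e=bot.snapshot("side");np.savez("side5.npz",**e)
d0=load("top")
f=lambda d:cv2.resize(ortho(d,.547,-.093,.086,.04,400),(400,400))
cv2.imwrite("pics/t5.png",np.hstack([f(d0),f(d)]))
c=e["pixels"][144:304,236:396,::-1];cv2.imwrite("pics/s5.png",cv2.resize(c,(600,600),interpolation=cv2.INTER_CUBIC))
E
```

```text
clock 18.15 pos [0.5056 0.2775 0.2326] tooly_yaw 12.38 shift_cm [ 0.03  0.18 -0.08] tilt_deg 0.12 F [-0.03 -0.06 -1.39] w 0.219 turn -0.000
```

View pics/t5.png

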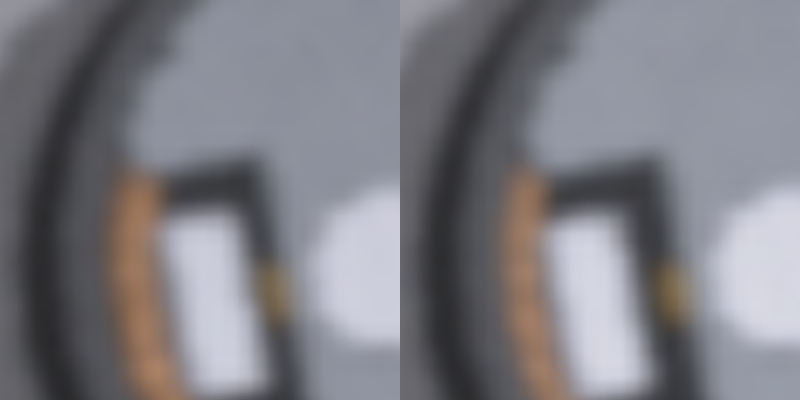

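View pics/s5.png

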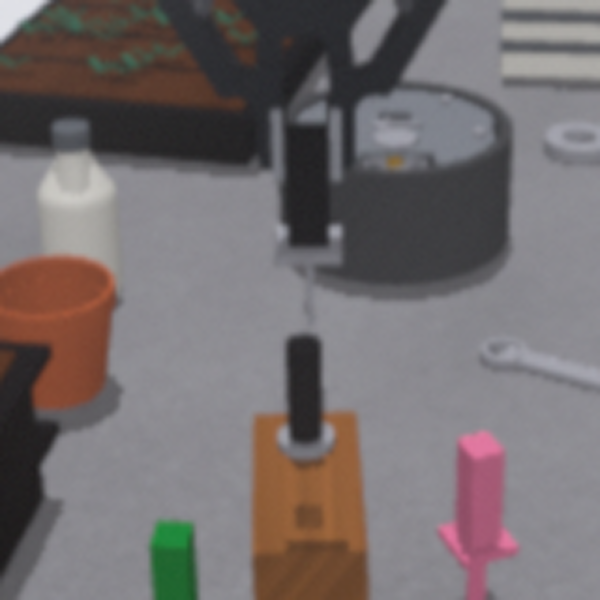

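The top view shows the shoe's lining and bracket moved about 3–4 mm outwards, in agreement with about two teeth. In the side view the spoon hangs over its hole at (307,515), with its tip about 2 mm towards -x. The hole leaves 5 mm either side. I lower it.

Call:
step_arm(motion=[[[0,0.2,4],0,255],[[0,0.2,8],0,255],[[0,0.2,10.5],0,255],[[0,0.2,11.5],0,255],[[0,0.2,12.2],0,255],[[0,0.2,12.7],0,255],[[0,0.2,12.7],0,255]])

```text
clock: 19.12
position: [0.5081, 0.2786, 0.107]
tool_rot: [1.969, 2.448, 0.001]
contact_force: [0.5, -0.7, -1.2]
gripper_width: 0.223
```

Call:
step_arm(motion=[[[0,0,1],0,255],[[0,0,2],0,255],[[0,0,2.6],0,255],[[0,0,2.6],0,255]])

```text
clock: 19.62
position: [0.5075, 0.2784, 0.08]
tool_rot: [-1.969, -2.448, 0.002]
contact_force: [0.9, 0.5, -1.1]
gripper_width: 0.222
```

Call:
step_arm(motion=[[[0,0,0.2],0,255],[[0,0,0.4],0,255],[[0,0,0.5],0,255],[[0,0,0.5],0,255]])

```text
clock: 20.12
position: [0.5079, 0.2786, 0.0757]
tool_rot: [1.969, 2.448, 0.0]
contact_force: [-0.5, -0.2, -1.7]
gripper_width: 0.22
```

Call:
step_arm(motion=[[[0,0,0.1],0,255],[[0,0,0.2],0,255],[[0,0,0.2],0,255]])

```text
clock: 20.5
position: [0.5081, 0.2786, 0.0749]
tool_rot: [-1.969, -2.448, -0.002]
contact_force: [-3.4, -2.0, 12.8]
gripper_width: 0.22
```

The collar is seated, at 13 N. I ease off and open.

Call:
step_arm(motion=[[[0,0,-0.15],0,255],[[0,0,-0.15],0,170],[[0,0,-0.15],0,100],[[0,0,-0.15],0,90],[[0,0,-0.15],0,90],[[0,0,-3],0,90],[[0,0,-7],0,90],[[0,0,-12],0,90],[[0,0,-14],0,90],[[0,0,-14],0,90]])

```text
clock: 21.75
position: [0.5087, 0.2789, 0.2152]
tool_rot: [1.968, 2.447, 0.005]
contact_force: [-0.2, 0.4, -0.5]
gripper_width: 0.647
```

Call:
step_arm(motion=[[[6,0,-1],0,90],[[12,0,-2],0,90],[[18,0,-2],0,90],[[24,0,-2],0,90],[[30,0,-2],0,90],[[30,0,-2],0,90],[[30,0,-2],0,90]])

```text
clock: 22.62
position: [0.4435, 0.5709, 0.2318]
tool_rot: [1.968, 2.447, -0.004]
contact_force: [-0.1, -0.8, -0.4]
gripper_width: 0.652
```

```bash
python3 - <<'E'
from h import *
from plant import bot
plan(bot,[.5073,.2781,.2334],12.4)
d=bot.snapshot("top");np.savez("top6.npz",**d)
e=bot.snapshot("side");np.savez("side6.npz",**e)
d0=load("top");e0=load("side")
f=lambda d:ortho(d,.5077,.2772,.114,.04,300)
g=lambda e:cv2.resize(e["pixels"][225:320,270:370,::-1],(300,285),interpolation=cv2.INTER_CUBIC)
cv2.imwrite("pics/t6.png",np.vstack([np.hstack([f(d0),f(d)]),np.hstack([g(e0),g(e)])]))
cv2.imwrite("pics/t6full.png",d["pixels"][:,:,::-1])
f=lambda d:ortho(d,.547,-.093,.086,.04,400)
cv2.imwrite("pics/t6b.png",np.hstack([f(d0),f(d)]))
for n,D in(("t0",d0),("t6",d),("s0",e0),("s6",e)):
    C=cloud(D);m=(C[...,2]>.105)&(C[...,2]<.122)&(np.hypot(C[...,0]-.5077,C[...,1]-.2772)<.018);P=C[m];print(n,P.shape,P.mean(0).round(4))
E
```

```text
clock 22.62 pos [0.4435 0.5709 0.2318] tooly_yaw 12.38 shift_cm [-29.96  -0.04  -0.09] tilt_deg 0.17 F [-0.15 -0.83 -0.4 ] w 0.652 turn -0.000
t0 (54, 3) [0.5077 0.2772 0.1121]
t6 (57, 3) [0.5067 0.2772 0.1125]
s0 (96, 3) [0.5077 0.2828 0.1118]
s6 (100, 3) [0.506  0.2827 0.112 ]
```

View pics/t6.png

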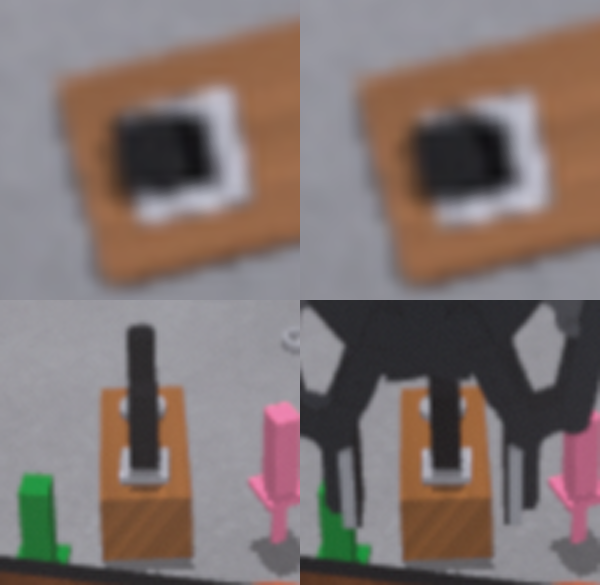

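View pics/t6full.png

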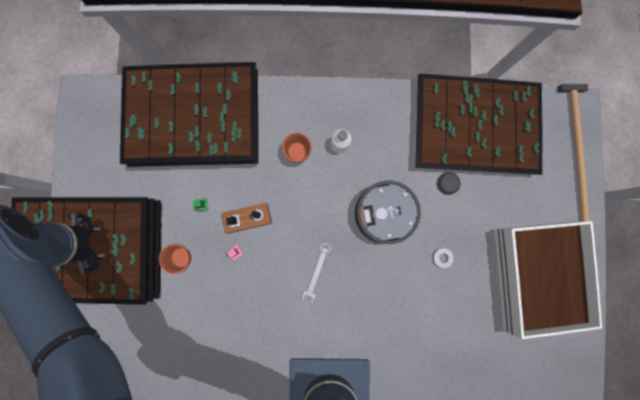

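View pics/t6b.png

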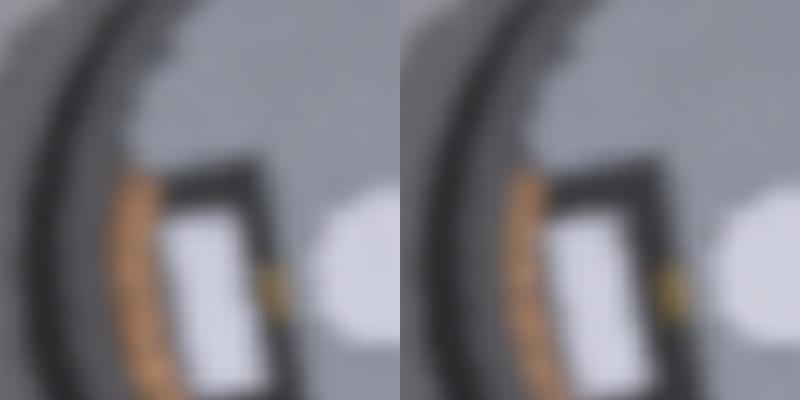

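The spoon is back in its hole, upright: the handle's top is within 2 mm of its starting place. The robot is clear, the shoe stays out, and the other items are at the same pixels. I hand in.

```bash
python3 -c "
from plant import bot
print(bot.finish_job())"
```

```text
the job is handed in; nothing more can be done
None
```

I took the square-handled spoon from the block and turned the star wheel in the arrow's direction until it stopped. The spoon is back upright in its own hole. I handed the job in at about 23 s of the 72 s.

**Turning the wheel:** The first descent landed on a tooth at about 7 N upward, so I lifted, shifted back and went in behind it. It then took two full strokes at about 5 N each. Partway through a third stroke, about mid-slot and well short of the slot's end, the force climbed from 10 to 14 to 15.6 N. The last commanded 1 mm moved the blade only 0.3 mm, so I took that as the stop. The highest force I read between spoon and brake was about 16 N.

**Last checks:**
- **Shoe:** the top camera shows the lining moved out about 3–4 mm, which fits a little over two teeth, and it stayed there after release. The camera is too coarse to confirm the 0.4 mm tolerance, so that rests on the force stop.
- **Spoon:** the handle's top is within 1–2 mm of where it started and the spoon looks upright. It had tilted about 2° in the jaws during the strokes, but it went back into the hole without catching.
- **Seating force:** the collar pressed on the block at about 13 N before I eased off and opened the jaws.
- **Rest of the bench:** everything else appears unmoved in the top view, and the robot was clear of everything, with a near-zero force reading.

None of the checks failed or disagreed.

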